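Bring the tee round on the fittings carousel and hold it there

ROBOT

A 6-joint arm with a two-finger parallel gripper is mounted at the origin on a cart in front of the work surface, level with it; the furniture and walls round the work are solid. World frame = base frame: x ahead of the robot, y to its left, z up, the work surface at z = 0. Lengths are in mm, angles in rad, forces in N, time in s.
With the tool pointing down it reaches from about 350 to 975 mm from the base axis. Payload 7.1 kg.
Tool frame: the origin (TCP) lies between the finger pads; the fingertips stand 17 mm ahead of it and the grasp point (between the pads) lies 2 mm behind it; z points along the fingers, y is the line along which they close (so a half turn about z gives the same grasp; the last joint's range is limited). The gripper opens to 88 mm and grips with 3 to 60 N. Pads are 20 mm wide; open, the fingers measure 115 mm over their backs; the gripper's body (75 mm by 178 mm) begins 61 mm behind the grasp point.
Start: joints at [-1.142, 0.423, 1.63, -0, 1.089, -0.019], TCP at [270.629, -563.351, 239.675] pointing down, gripper open.
Joint ranges: [-3, 3], [-0.9, 2.11], [0.09, 2.58], [-1.31, 4.45], [0.11, 2.69], [-2.54, 2.54]. Speed limits (rad/s): [2.39, 2.39, 3.01, 3.14, 3.14, 3.14].

INTERFACE

Orientations are given as a rotation vector (axis times angle).
In Python, from workcell import ctrl gives the robot as it stands.
- The arm moves only by the shell command python3 jog.py 'ROWS' [OPENING]. ROWS is a JSON list of rows, 1 to 5 of them, each of 6 numbers: dx, dy, dz in units of 25 mm, then a rotation vector rx, ry, rz in units of 0.2 rad; each row shifts and turns the commanded pose from where the row before left it, along the tool's axes as they then stand; what a row does not reach is not made up. A row lasts 1/12 s, in which the tool goes at most 41.7 mm and 0.125 rad, less where a joint would pass 70% of its speed; a pose out of reach is approached as far as the arm can. OPENING is the finger opening in mm, set as the command begins (- or left out keeps the last). The fingers move at their own pace and stop on an object; the grip force is fixed at half the most. Time passes only in rows, so rows that do not move let the fingers close. It prints the time, the measured TCP pose, the force, the opening and the grip force at its end. Input that does not fit is refused with a message, and nothing moves.
- ctrl.get_obs(): the state, without advancing time (a new reading comes with each control period).
- ctrl.get_image(name): name is "side" or "top" or "wrist"; returns a dict with "img" (420x560x3 uint8, red, green, blue), "fx", "fy", "cx", "cy" (pixels), "R" (3x3) and "t" (3): a world point X has camera coordinates R X + t. Camera axes: x right, y down, z forward; pixel columns grow to the right and rows downward; lengths in mm; the calibration is good to about 2 mm. A picture is of the moment at which its call begins. There is no depth.
- ctrl.close_job(): hands the job in; it is judged then, once.
The state is a dict: "t": time; "qpos": joint angles; "qvel": joint speeds; "joint_torque": joint torques, N m; "ee_pos": TCP position; "orientation": TCP orientation; "ft_force": force on the tool from outside, world axes, zero at the start; "moment": the same for the moment, N m; "width": finger opening in mm; "grasp_force": force on a finger pad.
Only numpy, scipy, OpenCV 4.12 (cv2) and the standard library are available. Lean on these libraries where they do the work, as an engineer would, in place of code of your own. Each camera call takes 0.05 s, during which the arm holds its last target. There are 200 camera calls.

TASK

The sliding steel lid of the washer box on the fittings carousel has been left pulled out past the rim, where it would sweep things off the cart: push it fully home first, before turning the carousel. Then turn the carousel until the brass tee lies straight behind the pointer on the front of the stand, and keep gripping the carousel's T-handle so it stays still there for the fitter: the program finishes while holding it, nothing is let go. Leave all fittings lying in their bays and do not disturb the valve, gauge and tape lying round the carousel.

Things in the scene. Friction and masses are not known exactly. Their poses are not given: they have to be found in the camera images.
- stand: Fixed round dark-steel foot of the carousel, 184 mm across, 23 mm high. Origin on the cart top, on the carousel's upright turning axis; z up. A flat pointer 22 mm wide juts from it, low, along its -x axis (its front, roughly towards the robot) to 153 mm from the axis; on it at 143 mm a thin steel pin, top 26 mm above the cart. 'Straight behind the pointer' is on the stand's -x axis.
- turntable (a joint): Carousel angle on the stand, rad, 0 at the start, positive anticlockwise from above; turns both ways without end, friction about 0.05 N m, no detent or spring. Aluminium pan 239 mm across, rim 53 mm above the cart. Five equal bays of 72 degrees between radial dividers (tops 51 mm), floor 30 mm above the cart: one holds the washer box, four a fitting each, near 73 mm from the axis.
- handle_bar (a point): Centre of the T-handle's grip bar, on the turning axis, 117 mm above the cart. Axes are the turntable's: z up, -x from the axis through the middle of the washer box, y along the bar. Black plastic bar 90 mm long (y), 16 mm thick (x), 24 mm high (105 to 129 mm above the cart), on a steel rod 14 mm in diameter. Grip it from above across its thickness.
- handle: The T-handle as a body, fixed to the turntable. Origin on the turning axis at the height of the cart top, axes as handle_bar.
- lid (a joint): How far the flat sliding lid is pulled out, m: 0 fully home on its stop, 0.045 fully out (edge then 159 mm from the axis). It slides outward along the turntable's -x and stays where left; friction 1.5 N. Steel plate 71 (radial) x 57 x 3 mm, top 59.5 mm above the cart, between two rails (64 mm apart over all, tops 63.5 mm) on a grey box 72 x 56 mm, its outer wall 113.5 mm from the axis.
- lid_knob (a point): Middle of the lid's black round finger knob, 16 mm in diameter, its top 83.5 mm and this point 74.5 mm above the cart; on the turntable's -x axis, 85.5 mm from the turning axis when the lid is home, and lid further out when it is open. The knob can be pinched from above or pushed. Axes as handle_bar.
- tee_a: Loose; origin: centre of its underside, z up. The brass pipe tee, the fitting to bring to the front: three round open ends, 56 x 66 x 45 mm, lying flat in one of the four bays (which one varies).
- union_a: Loose; origin: centre of its underside, z up. Brass union, hexagonal collar with round ends, 54 x 54 x 48 mm, in another bay.
- nipple_a: Loose; origin: centre of its underside, z up. Brass hex nipple, threaded at both ends, 46 x 40 x 52 mm, standing in another bay.
- elbow_c: Loose; origin: centre of its underside, z up. Grey metal elbow, 56 x 56 x 41 mm, in another bay.
- ball_valve_0: Loose; origin: centre of its underside, z up. Small ball valve with a long lever, 52 x 138 x 77 mm, lying on the cart to the left of the carousel; leave it alone.
- pressure_gauge: Loose; origin: centre of its underside, z up. Round black pressure gauge lying on its back, 88 x 63 x 24 mm, on the cart to the right of the carousel; leave it alone.
- seal_tape: Loose; origin: centre of its underside, z up. Flat spool of sealing tape, 61 mm in diameter, 14 mm high, on the cart in front of the carousel on the left; leave it alone.

How it is judged (in metres and radians):
On the way, in this order (a step that is already met when the one before it is completed fails the run):
1. the lid is fully home, before the carousel has been turned (value of joint lid below 0.003 m and not (value of joint turntable above 0.25 rad or value of joint turntable below -0.25 rad)), for 0.2 s.
2. the tee lies behind the pointer, the handle gripped and the carousel still (y of tee_a in the frame of stand between -0.015 and 0.015 m and x of tee_a in the frame of stand below -0.05 m and velocity of joint turntable between -0.04 and 0.04 rad/s and contact force between the fingers and handle above 5 N), for 0.3 s.
At the end, for the whole second after the job is handed in: The lid is home to within 3 mm; the tee's centre is within 15 mm of the stand's front line, on the pointer's side; the turntable is still (under 0.04 rad/s); the fingers still grip the T-handle with more than 5 N; all four fittings lie in their bays (all of step 2 and value of joint lid below 0.003 m and height (world z) of tee_a between 0.018 and 0.085 m and horizontal distance between each of tee_a, union_a, nipple_a, elbow_c and stand below 0.117 m and height (world z) of union_a between 0.018 and 0.085 m and height (world z) of nipple_a between 0.018 and 0.085 m and height (world z) of elbow_c between 0.018 and 0.085 m); the arm keeps its last pose, push and grip.
It fails at once if the carousel is turned (more than 0.25 rad) while the lid is out by more than 6 mm ((value of joint turntable above 0.25 rad or value of joint turntable below -0.25 rad) and value of joint lid above 0.006 m).
It fails at once if a fitting leaves its bay (height (world z) of any of tee_a, union_a, nipple_a, elbow_c above 0.085 m or horizontal distance between any of tee_a, union_a, nipple_a, elbow_c and stand above 0.118 m).
It fails at once if the valve, the gauge or the tape by the carousel is moved more than 25 mm (distance of any of ball_valve_0, pressure_gauge, seal_tape from where it was at the start of the episode above 0.025 m).
It also fails if it takes over 58 s, if anything falls off the work surface, if the arm or the gripper's body presses on something with over 40 N, if the wrist force passes 120 N, or if a joint passes its speed limit or range.

## Working session

There is one attempt and no reset: what is moved stays moved. The work goes in short steps, Python scripts to look and compute and a shell command to move; the robot and the scene stay as the last step left them, time stands still between calls to the robot, and variables do not carry over. Pictures are saved under pics/ and viewed, at most 13 in all, crops included, and the job is handed in when it is done.

```bash
ls; mkdir -p pics
cat > h.py <<'E'
from workcell import ctrl
import numpy as np, cv2
def snap(n,f):
    d=ctrl.get_image(n); cv2.imwrite('pics/'+f,cv2.cvtColor(d['img'],cv2.COLOR_RGB2BGR)); return d
def ray(d,u,v,z):
    R=np.array(d['R']);t=np.array(d['t']); c=-R.T@t
    r=R.T@np.array([(u-d['cx'])/d['fx'],(v-d['cy'])/d['fy'],1]); return c+r*(z-c[2])/r[2]
def proj(d,X):
    p=np.array(d['R'])@np.array(X)+np.array(d['t']); return np.array([d['fx']*p[0]/p[2]+d['cx'],d['fy']*p[1]/p[2]+d['cy']])
E
python3 - <<'E'
from h import *
import pickle
for n in('top','side'):
    d=snap(n,n+'0.png'); pickle.dump(d,open(n+'0.pkl','wb')); print(n,d['fx'],d['cx'],d['cy'],np.round(-np.array(d['R']).T@d['t']),np.round(d['R'],2).tolist())
o=ctrl.get_obs(); print(o)
E
```

```text
jog.py
pics
workcell.py
top 468.67988755548555 275.2161889348289 204.81996029670924 [ 463.  -12. 1012.] [[-0.0, -1.0, 0.01], [-1.0, 0.0, -0.06], [0.06, -0.01, -1.0]]
side 482.08470374927873 280.1212037037494 201.5949835514299 [-23. 741. 477.] [[-0.8, -0.6, 0.01], [-0.23, 0.29, -0.93], [0.56, -0.74, -0.37]]
{'t': 0.1, 'qpos': array([-1.14198086e+00,  4.23765147e-01,  1.63060635e+00, -1.27865349e-05,
        1.08858084e+00, -1.90214821e-02]), 'qvel': array([ 0.00171331,  0.00038878, -0.00147911, -0.00090212,  0.00066647,
       -0.0002444 ]), 'joint_torque': array([ 2.53239887e-04, -5.45615315e+01, -2.74325877e+01,  6.45283889e-02,
        1.88026205e-02, -4.82318569e-05]), 'ee_pos': array([ 270.44677106, -562.93175821,  238.98179421]), 'orientation': array([-3.06186441e+00, -6.97310819e-01,  4.51784202e-04]), 'ft_force': array([-0.21169803,  0.10165938,  0.62245907]), 'moment': array([-0.03578897, -0.00598141,  0.04876392]), 'grasp_force': 0.0, 'width': 87.90955987209632}
```

View pics/top0.png

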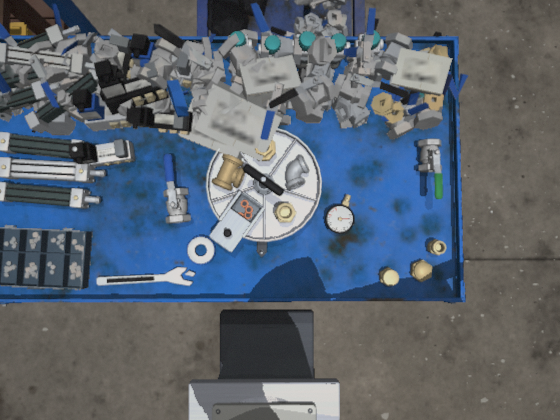

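View pics/side0.png

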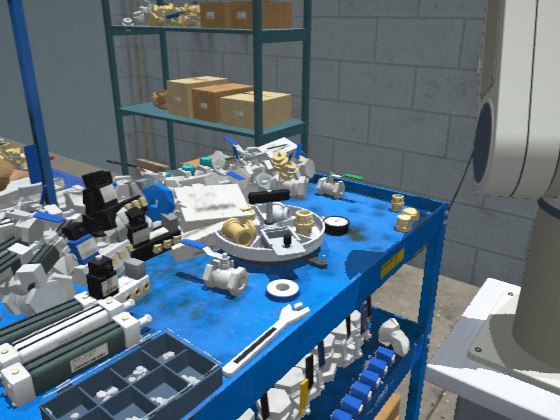

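The top view shows the carousel centred near (263,184), with the box and lid pulled out toward (235,222). The knob is at (228,233), the pin near (262,250), and a brass piece (probably the tee) at (230,172). I'll zoom in to check.

Run:
```python
import cv2
a=cv2.imread('pics/top0.png')[115:265,160:360]; cv2.imwrite('pics/c1.png',cv2.resize(a,None,fx=4,fy=4,interpolation=cv2.INTER_CUBIC))
```

```text
(no output)
```

View pics/c1.png

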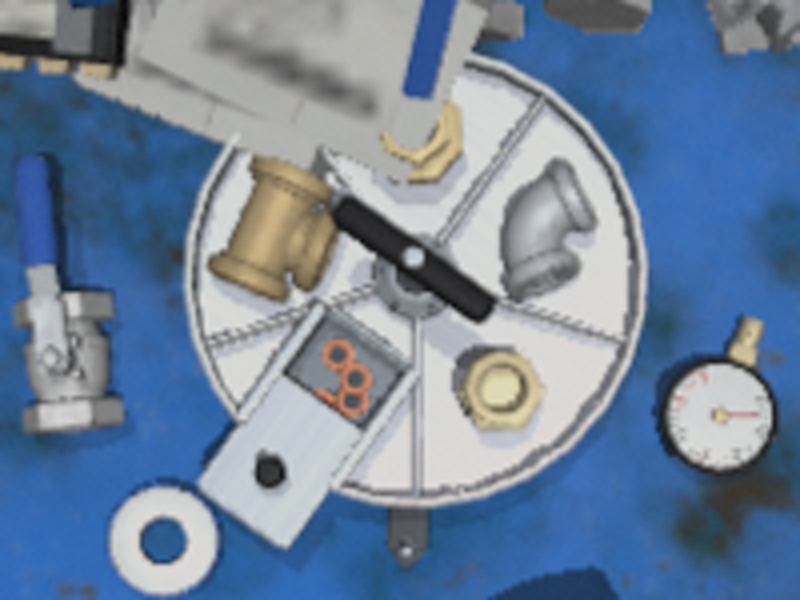

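The zoomed crop shows the tee at (275,228) and the handle centre at (412,257), with bar ends at (340,210) and (488,306). The knob is at (270,471), the pin at (405,550), and the tape at (163,540).

Run:
```python
from h import *
import pickle
d=pickle.load(open('top0.pkl','rb'))
P=lambda x,y,z:ray(d,160+(x-1.5)/4,115+(y-1.5)/4,z)
for n,a in dict(hub=(412,257,129),b1=(338,206,129),b2=(490,309,129),knob=(270,471,83.5),pin=(405,550,26),tee=(275,228,60),tape=(163,540,14),rimL=(186,285,53),rimR=(647,285,53),rimB=(416,507,53),lidA=(200,485,59.5),lidB=(285,550,59.5),valve=(68,350,40),boxcorner=(405,180,150)).items(): print(n,np.round(P(*a),1))
h=P(412,257,129)[:2]; k=P(270,471,83.5)[:2]; p=P(405,550,26)[:2]; t=P(275,228,60)[:2]
b=P(490,309,129)[:2]-P(338,206,129)[:2]
an=lambda v:np.degrees(np.arctan2(v[1],v[0]))
print('knob r',np.linalg.norm(k-h),an(k-h),'pin r',np.linalg.norm(p-h),an(p-h),'tee',np.linalg.norm(t-h),an(t-h),'bar',np.linalg.norm(b),an(b))
```

```text
hub [566.8   1.4 129. ]
b1 [591.1  36.5 129. ]
b2 [542.1 -35.5 129. ]
knob [465.9  72.2  83.5]
pin [424.7   6.6  26. ]
tee [589.8  72.4  60. ]
tape [429.7 134.9  14. ]
rimL [561.3 118.5  53. ]
rimR [ 561.3 -118.3   53. ]
rimB [447.5   0.5  53. ]
lidA [458.9 109.7  59.5]
lidB [426.1  66.6  59.5]
valve [528.8 181.   40. ]
boxcorner [600.2   4.3 150. ]
knob r 123.27599159539936 144.9645259320244 pin r 142.25725475675128 177.92018656224744 tee 74.58993390208397 72.06958392246291 bar 87.07271068101177 -124.26104774056066
```

The manual's scale: shifts go in units of 25 mm and turns go in units of 0.2 rad. Converting my numbers, -0.1044 rad is -0.522.

```bash
python3 jog.py '[[0, 0, 0, 0, 0, -0.522], [0, 0, 0, 0, 0, -0.522], [0, 0, 0, 0, 0, -0.522], [0, 0, 0, 0, 0, -0.522], [0, 0, 0, 0, 0, -0.522]]' 0
python3 jog.py '[[1.48, -0.56, 0, 0, 0, 0], [1.48, -0.56, 0, 0, 0, 0], [1.48, -0.56, 0, 0, 0, 0], [1.48, -0.56, 0, 0, 0, 0], [1.48, -0.56, 0, 0, 0, 0]]'
python3 jog.py '[[1.48, -0.56, 0, 0, 0, 0], [1.48, -0.56, 0, 0, 0, 0], [1.48, -0.56, 0, 0, 0, 0], [1.48, -0.56, 0, 0, 0, 0], [1.48, -0.56, 0, 0, 0, 0]]'
python3 jog.py '[[1.48, -0.56, 0, 0, 0, 0], [1.48, -0.56, 0, 0, 0, 0], [1.48, -0.56, 0, 0, 0, 0], [0.8, -0.4, 0, 0, 0, 0], [0, 0, 0, 0, 0, 0]]'
```

```text
t: 0.52
ee_pos: [270.5, -563.1, 239.2]
orientation: [-2.775, -1.471, -0.0]
ft_force: [-0.4, 0.7, -0.4]
width: 57.9
grasp_force: 0.0
t: 0.93
ee_pos: [317.3, -369.3, 239.3]
orientation: [-2.779, -1.463, 0.0]
ft_force: [0.3, 0.5, 0.6]
width: 24.4
grasp_force: 0.0
t: 1.35
ee_pos: [364.2, -177.2, 239.6]
orientation: [-2.78, -1.464, -0.0]
ft_force: [0.1, -0.6, -0.3]
width: 0.5
grasp_force: 0.0
t: 1.77
ee_pos: [395.7, -38.3, 239.6]
orientation: [-2.776, -1.47, -0.0]
ft_force: [0.1, -0.7, -1.1]
width: 0.2
grasp_force: 0.0
```

Converted, 33 mm is 1.32, 32 mm is 1.28.

```bash
python3 jog.py '[[1.28, -0.48, 0, 0, 0, 0], [1.28, -0.48, 0, 0, 0, 0], [1.28, -0.48, 0, 0, 0, 0], [1.32, -0.52, 0, 0, 0, 0], [0, 0, 0, 0, 0, 0]]'
python3 - <<'E'
from h import *
import pickle
d=snap('wrist','w1.png'); pickle.dump(d,open('w1.pkl','wb'));print(ctrl.get_obs()['ee_pos'])
E
```

```text
t: 2.18
ee_pos: [429.6, 96.3, 239.9]
orientation: [-2.777, -1.469, -0.003]
ft_force: [0.5, -0.8, -0.1]
width: 0.7
grasp_force: 0.0
[428.60670048  94.30771997 239.55211954]
```

View pics/w1.png

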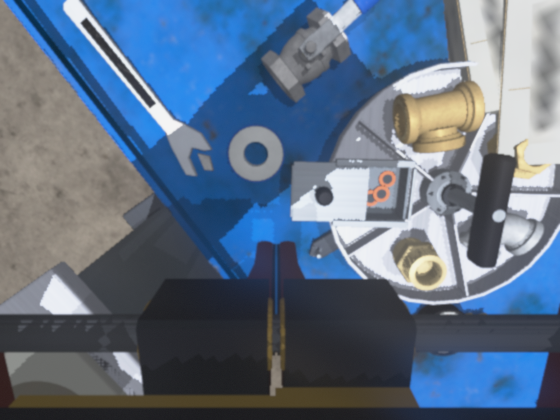

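The wrist view shows the closed fingertips near (278,245), the knob at (325,196) and the handle's top centre at (498,216). I'll compare these with the top camera.

Run:
```python
from h import *
import pickle
d=pickle.load(open('w1.pkl','rb'))
for n,a in dict(hub=(498,216,129),b1=(499,155,129),b2=(487,265,129),knob=(325,196,83.5),pin=(319,243,26),tee=(438,115,60)).items(): print(n,np.round(ray(d,*a),1))
# carton corner: triangulate (top crop 405,180) with wrist candidate
t=pickle.load(open('top0.pkl','rb'))
for z in(60,90,120,150,180,220): X=ray(t,160+405/4,115+180/4,z);Y=ray(t,160+75/4,115+88/4,z);print(z,X.round(),proj(d,X).round(),proj(d,Y).round())
```

```text
hub [566.4  -1.4 129. ]
b1 [586.6  40.3 129. ]
b2 [542.1 -33.3 129. ]
knob [466.   73.1  83.5]
pin [432.3  17.1  26. ]
tee [588.4  72.8  60. ]
60 [614.   5.  60.] [497. 162.] [460. -46.]
90 [609.   5.  90.] [513. 170.] [477. -51.]
120 [604.   4. 120.] [533. 180.] [498. -57.]
150 [600.   4. 150.] [558. 192.] [524. -65.]
180 [595.   3. 180.] [590. 208.] [559. -75.]
220 [588.   2. 220.] [647. 237.] [625. -95.]
```

Run:
```python
import cv2
a=cv2.imread('pics/w1.png')[0:280,400:560]; b=cv2.imread('pics/side0.png')[150:290,160:360]
a=cv2.resize(a,None,fx=2,fy=2,interpolation=cv2.INTER_CUBIC); b=cv2.resize(b,None,fx=2.4,fy=2.4,interpolation=cv2.INTER_CUBIC)
b=cv2.copyMakeBorder(b,0,560-b.shape[0],0,0,cv2.BORDER_CONSTANT); cv2.imwrite('pics/c2.png',cv2.hconcat([a,b])); print(b.shape)
```

```text
(560, 480, 3)
```

View pics/c2.png

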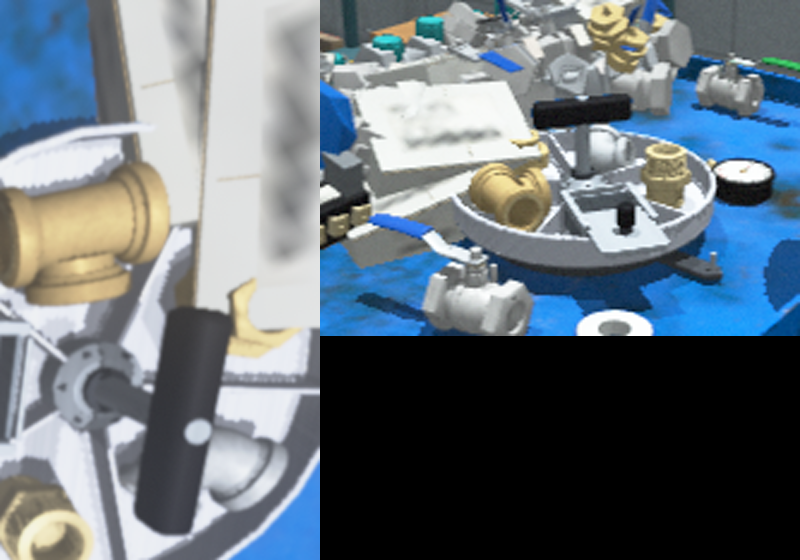

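```bash
python3 - <<'E'
from h import *
import pickle
t,s,w=[pickle.load(open(f+'.pkl','rb')) for f in('top0','side0','w1')]
def M(d): return np.array([[d['fx'],0,d['cx']],[0,d['fy'],d['cy']],[0,0,1]])@np.c_[d['R'],d['t']]
def tri(*obs):
    A=[]
    for d,u,v in obs:
        m=M(d); A+= [(u*m[2]-m[0])/1000,(v*m[2]-m[1])/1000]
    A=np.array(A); X=np.linalg.lstsq(A[:,:3],-A[:,3],rcond=None)[0]
    return X.round(), [ (proj(d,X)-[u,v]).round(1).tolist() for d,u,v in obs]
C=lambda x,y:(t,160+x/4,115+y/4); S=lambda x,y:(s,160+(x-320)/2.4,150+y/2.4); W=lambda x,y:(w,400+x/2,y/2)
print('hub',tri(C(412,257),S(582,100),W(198,431)))
print('corner',tri(C(400,182),S(540,155)),tri(C(400,182),W(250,326)))
print('other near-left',tri(C(75,88),S(385,175)))
print('back right',tri((t,278,110),S(508,82)))
print('back left',tri((t,212,85),S(363,85)))
E
python3 - <<'E'
import cv2
import numpy as np
a=cv2.imread('pics/top0.png')[70:190,160:320]; b=cv2.imread('pics/side0.png')[160:260,140:300]
a=cv2.resize(a,(800,600))[:, :]; a=cv2.resize(a,(400,300)); b=cv2.resize(b,(400,250),interpolation=cv2.INTER_CUBIC)
cv2.imwrite('pics/c3.png',cv2.vconcat([a,b]))
E
```

```text
hub (array([567.,  -0., 127.]), [[0.5, -0.2], [-0.1, -0.4], [-2.8, -1.5]])
corner (array([611.,   7.,  65.]), [[0.4, 0.5], [-0.6, -0.1]]) (array([608.,   9., 105.]), [[-0.9, -1.4], [-2.7, 6.1]])
other near-left (array([650., 164.,  91.]), [[2.2, 2.5], [-3.1, -0.8]])
back right (array([697., -35., 107.]), [[3.2, 4.1], [-4.2, -0.8]])
back left (array([745.,  96., 129.]), [[1.3, 1.4], [-1.6, -0.4]])
```

View pics/c3.png

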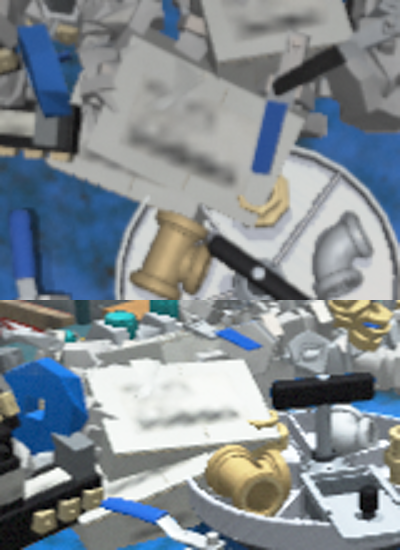

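The carton corner is about 40 mm behind the axis and no higher than about 105 mm. The bar never sweeps that side and the closed fingers stay inside it, so I'll go on to the lid push.

Converted, 39 mm is 1.56.

```bash
python3 jog.py '[[0, 0, 1.56, 0, 0, 0], [0, 0, 1.56, 0, 0, 0], [0, 0, 1.56, 0, 0, 0], [0, 0, 1.56, 0, 0, 0], [0, 0, 0, 0, 0, 0]]'
python3 jog.py '[[0.04, 0.4, 0, 0, 0, 0], [0, 0.4, 0, 0, 0, 0], [0, 0.24, 0, 0, 0, 0], [0, 0.2, 0, 0, 0, 0], [0, 0.2, 0, 0, 0, 0]]'
python3 jog.py '[[0, 0.24, 0, 0, 0, 0], [0, 0.24, 0, 0, 0, 0], [0, 0, 0, 0, 0, 0]]'
```

```text
t: 2.65
ee_pos: [422.7, 90.2, 77.2]
orientation: [-2.777, -1.461, 0.022]
ft_force: [-2.3, -0.3, 0.1]
width: 0.9
grasp_force: 0.0
t: 3.07
ee_pos: [460.3, 72.6, 85.9]
orientation: [2.779, 1.463, 0.006]
ft_force: [-2.3, 0.9, 0.9]
width: 0.6
grasp_force: 0.8
t: 3.32
ee_pos: [469.8, 65.8, 84.4]
orientation: [2.779, 1.464, 0.003]
ft_force: [0.0, -0.5, -0.4]
width: 0.6
grasp_force: 0.0
```

```bash
python3 jog.py '[[0, 0.12, 0, 0, 0, 0], [0, 0.12, 0, 0, 0, 0], [0, 0, 0, 0, 0, 0]]'
python3 jog.py '[[0, 0.08, 0, 0, 0, 0], [0, 0, 0, 0, 0, 0]]'
python3 jog.py '[[0, 0.08, 0, 0, 0, 0], [0, 0, 0, 0, 0, 0]]'
python3 - <<'E'
from h import *
import pickle
d=snap('wrist','w2.png'); pickle.dump(d,open('w2.pkl','wb'))
E
```

```text
t: 3.57
ee_pos: [473.5, 62.7, 83.6]
orientation: [2.779, 1.464, 0.0]
ft_force: [-0.5, 0.5, -0.1]
width: -0.0
grasp_force: 0.1
t: 3.73
ee_pos: [474.9, 61.6, 83.6]
orientation: [-2.779, -1.465, 0.0]
ft_force: [-1.3, 0.1, -0.1]
width: 0.4
grasp_force: 0.3
t: 3.9
ee_pos: [476.6, 60.5, 83.6]
orientation: [-2.779, -1.464, 0.0]
ft_force: [-1.3, 0.7, 0.4]
width: 0.2
grasp_force: 0.4
```

View pics/w2.png

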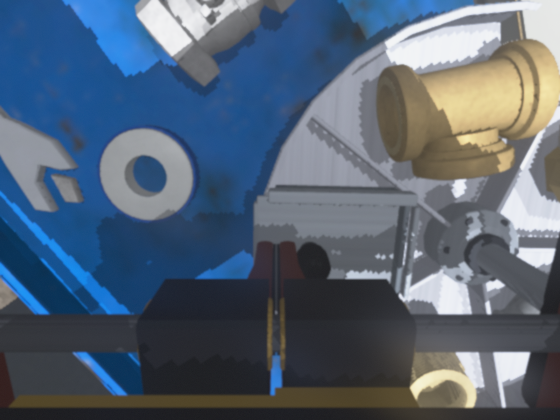

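The finger is against the knob at (313,260) and the lid is almost under its rails (edge x≈255, rail end x≈268). I'll keep pushing until it meets the stop.

```bash
for i in 1 2; do python3 jog.py '[[0, 0.08, 0, 0, 0, 0], [0, 0, 0, 0, 0, 0]]' | grep -E 'ee_pos|ft_f'; done; python3 jog.py '[[0, 0.06, 0, 0, 0, 0], [0, 0, 0, 0, 0, 0]]' | grep -E 'ee_pos|ft_f'
```

```text
ee_pos: [478.3, 59.3, 83.6]
ft_force: [-0.9, 0.0, -0.6]
ee_pos: [480.0, 58.2, 83.6]
ft_force: [-0.3, -0.0, -0.3]
ee_pos: [481.2, 57.4, 83.6]
ft_force: [-0.9, 0.1, -1.6]
```

```bash
python3 jog.py '[[0, 0.08, 0, 0, 0, 0], [0, 0, 0, 0, 0, 0]]' | grep -E 'ee_pos|ft_f'; python3 jog.py '[[0, 0.08, 0, 0, 0, 0], [0, 0, 0, 0, 0, 0]]' | grep -E 'ee_pos|ft_f';  python3 - <<'E'
from h import *
import pickle
d=snap('wrist','w3.png'); pickle.dump(d,open('w3.pkl','wb'))
u=ctrl.get_obs()['ee_pos']
hub=np.array([566.8,.5])
for a in(144.5,145.5):
  e=np.array([np.cos(np.radians(a)),np.sin(np.radians(a))]); print((u[:2]-hub)@e, 'home knob px',proj(d,[*(hub+85.5*e),83.5]).round(), 'home edge px',proj(d,[*(hub+114*e),59.5]).round())
E
```

```text
ee_pos: [481.8, 56.4, 83.5]
ft_force: [-4.8, 3.3, 2.1]
ee_pos: [481.5, 55.7, 83.4]
ft_force: [-9.7, 6.6, 7.2]
101.47767102643502 home knob px [312. 267.] home edge px [252. 246.]
101.54269640509838 home knob px [312. 270.] home edge px [252. 250.]
```

View pics/w3.png

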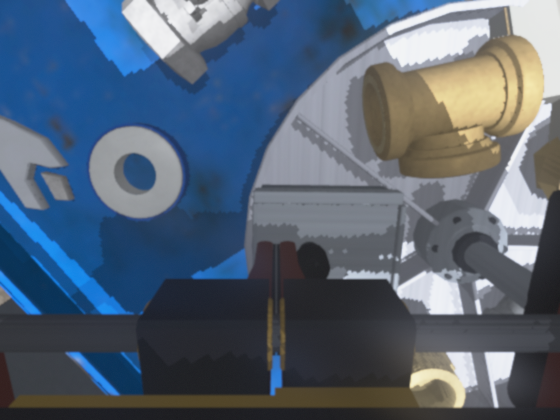

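Force rose to about 12 N and the lid is flush with the rail ends (x≈250), so it's home. I'll back off, rise and go over the handle.

```bash
python3 jog.py '[[0, 0, 0, 0, 0, 0], [0, 0, 0, 0, 0, 0], [0, -0.32, 0, 0, 0, 0], [0, -0.16, 0, 0, 0, 0], [0, 0, -0.8, 0, 0, 0]]' 
python3 jog.py '[[0, 0, -1.36, 0, 0, 0], [0, 0, -1.36, 0, 0, 0], [0, 0, 0, 0, 0, 0]]' 50
python3 jog.py '[[0.04, 1.4, 0, 0, 0, 0], [0.04, 1.4, 0, 0, 0, 0], [0, 1.2, 0, 0, 0, 0], [0, 0, 0, 0, 0, 0], [0, 0, 0, 0, 0, 0]]'
```

```text
t: 5.25
ee_pos: [472.1, 62.1, 101.6]
orientation: [-2.778, -1.464, 0.007]
ft_force: [-1.2, 0.1, 1.2]
width: 0.4
grasp_force: 0.0
t: 5.5
ee_pos: [478.3, 62.4, 177.1]
orientation: [2.776, 1.463, 0.015]
ft_force: [0.2, -0.8, -0.6]
width: 16.8
grasp_force: 0.0
t: 5.92
ee_pos: [558.9, 6.3, 171.1]
orientation: [2.78, 1.462, 0.001]
ft_force: [-1.1, 0.0, 0.1]
width: 48.7
grasp_force: 0.0
```

Converted, 10 mm is 0.4, 19 mm is 0.76.

```bash
python3 jog.py '[[0, 0.4, 0, 0, 0, 0], [0, 0, 0.72, 0, 0, 0], [0, 0, 0.72, 0, 0, 0], [0, 0, 0.76, 0, 0, 0], [0, 0, 0, 0, 0, 0]]' 
python3 jog.py '[[0, 0, 0, 0, 0, 0], [0, 0, 0, 0, 0, 0], [0, 0, 0, 0, 0, 0], [0, 0, 0, 0, 0, 0], [0, 0, 0, 0, 0, 0]]' 0
python3 - <<'E'
from h import *
snap('side','s1.png')
E
```

```text
t: 6.33
ee_pos: [563.4, 1.9, 113.5]
orientation: [-2.776, -1.464, 0.008]
ft_force: [-0.6, 0.3, -0.7]
width: 50.1
grasp_force: 0.0
t: 6.75
ee_pos: [566.8, 1.5, 117.6]
orientation: [2.779, 1.464, 0.002]
ft_force: [0.3, 0.4, -0.2]
width: 20.4
grasp_force: 0.0
```

View pics/s1.png

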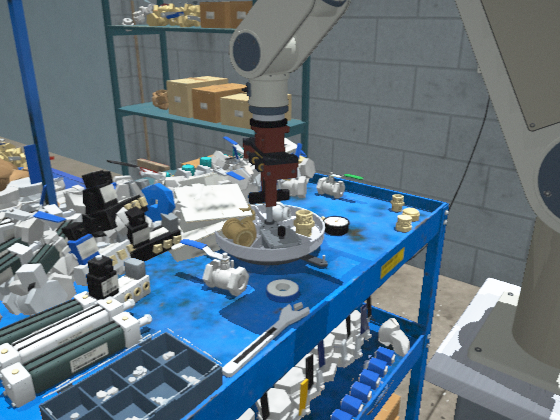

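The gripper straddles the bar and the lid is home in its box. Next: finish closing, then turn anticlockwise.

Converted, -0.04 rad is -0.2.

```bash
python3 jog.py '[[0, 0, 0, 0, 0, 0], [0, 0, 0, 0, 0, 0], [0, 0, 0, 0, 0, 0], [0, 0, 0, 0, 0, -0.1], [0, 0, 0, 0, 0, -0.2]]' 
python3 jog.py '[[0, 0, 0, 0, 0, -0.3], [0, 0, 0, 0, 0, -0.4], [0, 0, 0, 0, 0, -0.4], [0, 0, 0, 0, 0, -0.4], [0, 0, 0, 0, 0, -0.4]]'
```

```text
t: 7.22
ee_pos: [567.8, 0.9, 117.6]
orientation: [2.732, 1.547, 0.004]
ft_force: [3.0, -3.9, 0.8]
width: 15.7
grasp_force: 30.0
t: 7.63
ee_pos: [567.2, 1.1, 117.5]
orientation: [2.388, 2.039, 0.002]
ft_force: [1.3, -2.5, 3.3]
width: 15.7
grasp_force: 30.0
```

```bash
for i in 1; do python3 jog.py '[[0, 0, 0, 0, 0, -0.4], [0, 0, 0, 0, 0, -0.4], [0, 0, 0, 0, 0, -0.4], [0, 0, 0, 0, 0, -0.4], [0, 0, 0, 0, 0, -0.4]]'; done
python3 jog.py '[[0, 0, 0, 0, 0, -0.4], [0, 0, 0, 0, 0, -0.4], [0, 0, 0, 0, 0, -0.4], [0, 0, 0, 0, 0, -0.4], [0, 0, 0, 0, 0, -0.4]]'
python3 jog.py '[[0, 0, 0, 0, 0, -0.4], [0, 0, 0, 0, 0, -0.4], [0, 0, 0, 0, 0, -0.4], [0, 0, 0, 0, 0, -0.3], [0, 0, 0, 0, 0, -0.2]]'
python3 - <<'E'
from h import *
import pickle
for n in('top','wrist'):
    d=snap(n,n+'4.png'); pickle.dump(d,open(n+'4.pkl','wb'))
a=cv2.imread('pics/top4.png')[115:265,160:360]; b=cv2.imread('pics/wrist4.png')
a=cv2.resize(a,(400,300)); b=cv2.resize(b,(400,300)); cv2.imwrite('pics/c4.png',cv2.resize(cv2.hconcat([a,b]),(800,300)))
E
```

```text
t: 8.05
ee_pos: [566.7, 1.1, 117.6]
orientation: [1.935, 2.473, 0.001]
ft_force: [-0.9, -2.9, 4.8]
width: 16.2
grasp_force: 30.0
t: 8.47
ee_pos: [566.2, 0.8, 117.5]
orientation: [1.405, 2.809, -0.001]
ft_force: [-3.1, -4.3, 6.5]
width: 16.0
grasp_force: 30.0
t: 8.88
ee_pos: [565.8, 0.5, 117.5]
orientation: [-0.911, -3.006, 0.002]
ft_force: [-3.9, -5.5, 7.9]
width: 15.8
grasp_force: 30.0
```

View pics/c4.png

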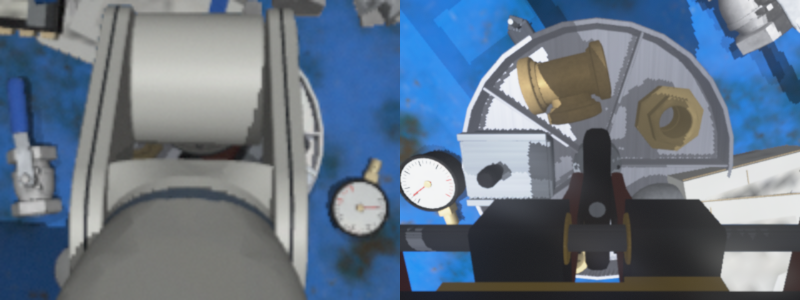

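In the wrist view the tee is at about (231,112) and the pin at (167,36), so it needs a little more turning. The gauge and valve are undisturbed.

Run:
```python
from h import *
import pickle
d=pickle.load(open('wrist4.pkl','rb'))
hub=np.array([566.8,.5]); an=lambda v:np.degrees(np.arctan2(v[1],v[0]))%360
for n,a in dict(tee=(231,112,60),pin=(167,36,26),hubtop=(276,294,129),knob=(130,241,83.5)).items():
  X=ray(d,*a)[:2]-hub; print(n,np.round(X,1),np.linalg.norm(X).round(1),an(X).round(1))
```

```text
tee [-75.2  18.6] 77.5 166.1
pin [-136.1    8.5] 136.4 176.4
hubtop [ 0.5 -1.5] 1.6 288.7
knob [-48.8 -63.5] 80.1 232.4
```

```bash
python3 jog.py '[[0, 0, 0, 0, 0, -0.3], [0, 0, 0, 0, 0, -0.4], [0, 0, 0, 0, 0, -0.25], [0, 0, 0, 0, 0, -0.125], [0, 0, 0, 0, 0, 0]]'
python3 jog.py '[[0, 0, 0, 0, 0, 0], [0, 0, 0, 0, 0, 0], [0, 0, 0, 0, 0, 0], [0, 0, 0, 0, 0, 0], [0, 0, 0, 0, 0, 0]]'
python3 - <<'E'
from h import *
import pickle
d=snap('wrist','wrist5.png'); pickle.dump(d,open('wrist5.pkl','wb'))
E
```

```text
t: 9.4
ee_pos: [565.7, 0.2, 117.5]
orientation: [-0.585, -3.086, 0.003]
ft_force: [-4.0, -7.6, 7.2]
width: 15.7
grasp_force: 30.0
t: 9.82
ee_pos: [565.7, 0.2, 117.5]
orientation: [-0.588, -3.085, 0.003]
ft_force: [-4.3, -8.0, 7.3]
width: 16.1
grasp_force: 30.0
```

View pics/wrist5.png

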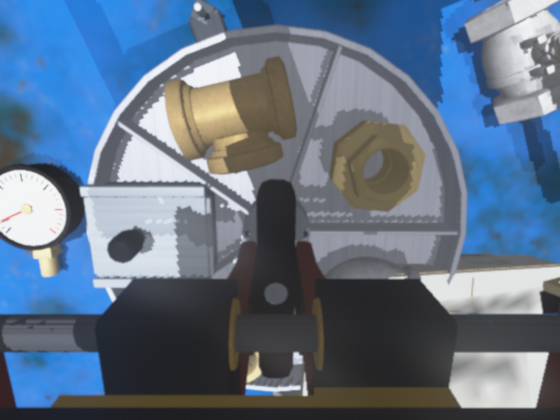

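Run:
```python
from h import *
import pickle
d=pickle.load(open('wrist5.pkl','rb'))
hub=np.array([566.8,.5]); an=lambda v:np.degrees(np.arctan2(v[1],v[0]))%360
for n,a in dict(tee=(232,112,55),pin=(201,8,26),knobtop=(126,244,83.5),rim_div=(120,124,51),div2=(338,47,51)).items():
  X=ray(d,*a)[:2]-hub; print(n,np.round(X,1),np.linalg.norm(X).round(1),an(X).round(1))
```

```text
tee [-77.8   2.5] 77.8 178.1
pin [-141.7    5.9] 141.8 177.6
knobtop [-34.1 -75.1] 82.5 245.6
rim_div [-95.8 -61.6] 113.8 212.7
div2 [-88.3  70.5] 113.0 141.4
```

The tee lies at 178.1° and the pin at 177.6°. The lid is home, the 30 N grip is holding and the forces are steady, so I'm handing in.

```bash
python3 -c "
from workcell import ctrl
print(ctrl.close_job())"
```

```text
the job is handed in; nothing more can be done
None
```

I handed the job in with the lid pushed home, the tee straight behind the pointer (within about 1° of it) and the T-handle held at 30 N; the nipple and elbow were partly hidden in the last picture, so I did not fully see them in their bays, and the hand-in returned no verdict.

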